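# Stand the knocked-over parts bin up and push it back to its stop

## Task

The small red bin has been knocked over and lies on its end, its open mouth towards the robot. Without gripping or lifting it, push its upper edge over, away from the robot, until it drops back onto its base and stands still; then push it along the table with the fingers until its far end stands flush against the grey upright stop plate. Do not disturb the pliers, scraper, tape roll, bearing and brass elbow lying around.

Things in the scene. Friction and masses are not known exactly. Their poses are not given: they have to be found in the camera images.
- red_bin: Small open red plastic bin, 131 (own x) x 171 (own y) x 85 (own z) mm over its rim, about 0.16 kg; walls flare out 6 degrees to the rim. Origin: middle of its underside; own z points out of the mouth. At the start it lies on an end wall, 170 mm tall: z points nearly level at the robot, y up, base away from the robot. Upright: z up, y away from the robot, origin at table height. Friction 0.5 to 0.7.
- red_bin_top_edge (a point): Middle of the rim's outer edge at the bin's own +y end (86 mm along y, 85 mm along z from the origin). At the start: the upper near edge, 170 mm above the table, to be pushed; pushed forward about 55 mm, plus any sliding, the bin passes its balance point and falls onto its base by itself. Upright: the middle of the far rim, 85 mm high, which is to meet the stop plate.
- red_bin_low_edge (a point): Middle of the rim's outer edge at the bin's own -y end. At the start it lies on the table, nearest to the robot; it swings no higher than about 90 mm while the bin tips. Upright: the middle of the near rim, 85 mm high, where the bin can be pushed from outside.
- red_bin_centre (a point): Middle of the bin, half-way up its height of 85 mm.
- stop_plate: Grey painted steel angle fixed to the table: an upright plate 300 mm long (own y) and 95 mm tall, 5 mm thick, with a low foot and ribs behind it. Origin: on its front face (the face towards the robot), middle of its length, at table height. Own x points level into the plate, away from the robot, square to the face.
- elbow: bystander, loose: brass pipe elbow, 71x78x37 mm; origin under its middle at table height. Must not be disturbed.
- tape_roll: bystander, loose: roll of black tape lying flat, 55x53x19 mm; origin under its middle at table height. Must not be disturbed.
- bearing: bystander, loose: steel ball bearing lying flat, 47x47x14 mm; origin under its middle at table height. Must not be disturbed.
- pliers: bystander, loose: pliers with red handles, 61x171x13 mm; origin under its middle at table height. Must not be disturbed.
- scraper: bystander, loose: scraper with wooden handle, 60x180x13 mm; origin under its middle at table height. Must not be disturbed.
Mind the look-alikes: they are no part of the job. What is shaped like the red_bin but black is not meant.

How it is judged:
On the way, in this order (a step that is already met when the one before it is completed fails the run):
1. the bin stands still on its base (angle between red_bin's own z axis and vertical below 0.06 rad and height (world z) of red_bin below 0.008 m and angular speed of red_bin below 0.2 rad/s and linear speed of red_bin below 0.03 m/s), for 0.2 s.
2. the standing bin has been pushed until its far end is flush against the stop plate (x of red_bin_top_edge in the frame of stop_plate between -0.008 and 0.006 m and y of red_bin_centre in the frame of stop_plate between -0.1 and 0.1 m and angle between the y axis of red_bin and the x axis of stop_plate, either way round below 0.09 rad and angle between red_bin's own z axis and vertical below 0.06 rad and height (world z) of red_bin below 0.008 m), for 0.2 s.
At the end, for the whole second after the job is handed in: Bin at rest on its base (upright within 0.06 rad, base under 8 mm up), far rim within 8 mm of the stop plate and square to it within 0.09 rad, its middle within 100 mm of the plate's middle along its length; the five loose bystanders within 25 mm of their starts (all of step 2 and linear speed of red_bin below 0.01 m/s and distance of each of elbow, tape_roll, bearing, pliers, scraper from where it was at the start of the episode below 0.025 m); the robot touches nothing.
It fails at once if the bin is lifted clear of the table (its middle above 120 mm, higher than tipping ever takes it) (height (world z) of red_bin_centre above 0.12 m).
It fails at once if the standing bin is lifted or carried (base over 25 mm above the table while upright) (angle between red_bin's own z axis and vertical below 0.15 rad and height (world z) of red_bin above 0.025 m).
It fails at once if the pliers, scraper, tape roll, bearing or elbow is disturbed (moved over 25 mm) (distance of any of elbow, tape_roll, bearing, pliers, scraper from where it was at the start of the episode above 0.025 m).
It also fails if it takes over 45 s, if anything falls off the work surface, if the arm or the gripper's body presses on something with over 40 N, if the wrist force passes 120 N, or if a joint passes its speed limit or range.

## Robot

A 6-joint arm with a two-finger parallel gripper is mounted at the origin on a cart in front of the work surface, level with it; the furniture and walls round the work are solid. World frame = base frame: x ahead of the robot, y to its left, z up, the work surface at z = 0. Lengths are in m, angles in rad, forces in N, time in s.
With the tool pointing down it reaches from about 0.325 to 0.85 m from the base axis. Payload 15.5 kg.
Tool frame: the origin (TCP) lies between the finger pads; the fingertips stand 11 mm ahead of it and the grasp point (between the pads) lies 8 mm behind it; z points along the fingers, y is the line along which they close (so a half turn about z gives the same grasp; the last joint's range is limited). The gripper opens to 91 mm and grips with 3 to 60 N. Pads are 32 mm wide; open, the fingers measure 118 mm over their backs; the gripper's body (76 mm by 178 mm) begins 60 mm behind the grasp point.
Start: joints at [-1.357, 0.494, 1.345, -0, 1.302, -0.096], TCP at [0.19, -0.595, 0.225] pointing down, gripper open.
Joint ranges: [-2.91, 2.91], [-0.82, 2.16], [0.22, 2.67], [-1.22, 4.37], [0.12, 2.79], [-3.08, 3.08]. Speed limits (rad/s): [1.89, 1.89, 2.57, 3.01, 3.01, 3.01].

## Interface

Orientations are given as a rotation vector (axis times angle).
In Python, from plant import arm gives the robot as it stands.
- The arm moves only by the shell command python3 -m handwheel 'ROWS' [FORCE]. ROWS is JSON, a list of rows, each a list of 7 numbers: the shift along the tool's x, y, z each as a share of 0.2 m, from -1 to 1, then the turn, a rotation vector about the tool's x, y, z each as a share of pi/2 rad, from -1 to 1, then the closure, from 0 (fully open) to 1 (shut). In form: [[x, y, z, ax, ay, az, fingers], ...]. A call has 1 to 12 rows; each row is the pose to reach, as a shift and turn from the pose commanded when the call began, along the tool's axes at that moment; what a row does not reach only later rows make up. A row lasts 1/8 s, in which the tool goes at most 62.5 mm and 10.7 degrees, less where a joint would pass 70% of its speed; a pose out of reach is approached as far as the arm can. A call with a number of a shift or a turn outside -1 to 1 is refused whole. A call with a gripper value outside its range is refused whole. The fingers move at their own pace and stop on an object; FORCE is the grip in N (left out, the last holds). Time passes only in rows, so rows that repeat a pose let the fingers close. It gives the time, the measured TCP pose, the force, the opening and the grip force at its end, in the units of the state.
- arm.read_state(): the state, without advancing time (a new reading comes with each control period).
- arm.snapshot(name): name is "side" or "top" or "wrist"; returns a dict with "color" (384x512x3 uint8, red, green, blue), "fov_y" (degrees; the focal length in pixels is half the picture's height over the tangent of half this angle, whatever the lens; pixels are square), "cx", "cy" (the principal point, pixels), "k1" (the pictures are not rectified: a ray, as slopes to the right and down, at radius r is drawn at 1 + k1 r^2 times it, then the intrinsics apply), "rvec" (rotation vector, rad) and "tvec" (3), from world to camera coordinates, as OpenCV has them. Camera axes: x right, y down, z forward; pixel columns grow to the right and rows downward; lengths in m; the calibration is good to about 2 mm. A picture is of the moment at which its call begins. There is no depth.
- arm.close_job(): hands the job in; it is judged then, once.
The state is a dict: "t": time; "joint_positions": joint angles; "dq": joint speeds; "effort": joint torques, N m; "ee_pos": TCP position; "tool_rot": TCP orientation; "wrist_force": force on the tool from outside, world axes, zero at the start; "moment": the same for the moment, N m; "gripper_width": finger opening in m; "finger_force": force on a finger pad.
Only numpy, scipy, OpenCV 4.12 (cv2) and the standard library are available. Lean on these libraries where they do the work, as an engineer would, in place of code of your own. Each camera call takes 0.05 s, during which the arm holds its last target. There are 200 camera calls.

## Working session

There is one attempt and no reset: what is moved stays moved. The work goes in short steps, Python scripts to look and compute and a shell command to move; the robot and the scene stay as the last step left them, time stands still between calls to the robot, and variables do not carry over. Pictures are saved under pics/ and viewed, at most 10 in all, crops included, and the job is handed in when it is done.

```bash
mkdir -p pics
cat > h.py <<'E'
import numpy as np, cv2, pickle
from plant import arm
from scipy.spatial.transform import Rotation as R
def snap(n):
    s=arm.snapshot(n); s['R']=R.from_rotvec(s['rvec']).as_matrix(); s['t']=np.array(s['tvec']); s['f']=192/np.tan(np.radians(s['fov_y'])/2); return s
def ray(s,u,v):
    d=np.array([(u-s['cx'])/s['f'],(v-s['cy'])/s['f']]); p=d.copy()
    for _ in range(20): p=d/(1+s['k1']*(p@p))
    return -s['R'].T@s['t'], s['R'].T@np.array([p[0],p[1],1])
def onz(s,u,v,z):
    o,d=ray(s,u,v); return (o+d*(z-o[2])/d[2])[:2].round(4)
def proj(s,P):
    c=s['R']@np.array(P,float)+s['t']; p=c[:2]/c[2]; p=p*(1+s['k1']*(p@p)); return (p*s['f']+[s['cx'],s['cy']]).round(1)
def save(s,n,crop=None,k=1):
    im=cv2.cvtColor(s['color'],cv2.COLOR_RGB2BGR)
    if crop: x0,y0,x1,y1=crop; im=im[y0:y1,x0:x1]
    cv2.imwrite(f'pics/{n}.png',cv2.resize(im,None,fx=k,fy=k,interpolation=cv2.INTER_CUBIC))
E
python3 - <<'E'
from h import *
for n in('top','side'):
    s=snap(n); save(s,n+'0'); pickle.dump(s,open(n+'.pkl','wb')); print(n,-s['R'].T@s['t'])
print(arm.read_state())
E
```

```text
top [0.44488774 0.06461598 1.39334468]
side [ 1.56469747 -0.25769224  0.69599224]
{'t': 0.1, 'joint_positions': array([-1.35754029e+00,  4.94138700e-01,  1.34605945e+00, -2.70631804e-05,
        1.30251099e+00, -9.54900636e-02]), 'dq': array([-0.00049562, -0.00227503, -0.00170788,  0.00127674,  0.00096636,
       -0.0002362 ]), 'effort': array([ 2.17086927e-03, -8.80241561e+01, -3.82544625e+01,  7.08433636e-02,
        4.83703637e-02, -3.11168094e-05]), 'ee_pos': array([ 0.18984523, -0.59512198,  0.22439021]), 'tool_rot': array([-3.10313171e+00, -4.82893291e-01,  1.44069600e-04]), 'wrist_force': array([-0.85292738, -0.02055383,  0.24219517]), 'moment': array([-0.04164567,  0.0465584 ,  0.01186054]), 'finger_force': 0.0, 'gripper_width': 0.09096197797998944}
```

View pics/top0.png

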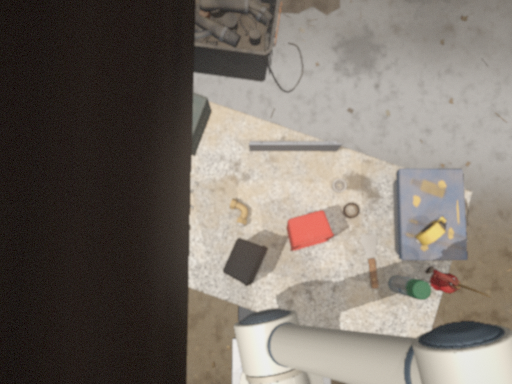

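View pics/side0.png

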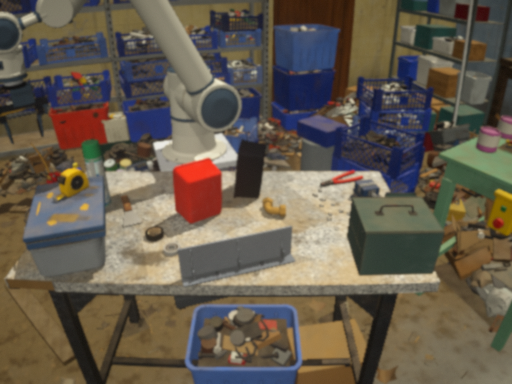

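The red bin is in the top view at about (312,230), with the black look-alike at (245,262). In the side view they are at (198,190) and (250,170). The red one is meant, by its colour. The plate is at (295,147) in the top view. I'll confirm in one enlarged crop and measure.

Run:
```python
from h import *
s=pickle.load(open('top.pkl','rb')); save(s,'crop0',(220,130,400,310),3.3)
h=cv2.cvtColor(s['color'],cv2.COLOR_RGB2HSV)
m=(((h[...,0]<8)|(h[...,0]>172))&(h[...,1]>150)&(h[...,2]>70)).astype(np.uint8); m[:,380:]=0
cs=cv2.findContours(m,0,2)[0]; c=max(cs,key=cv2.contourArea)
a=cv2.approxPolyDP(c,4,True)[:,0]; print(cv2.contourArea(c))
for p in a: print(p,onz(s,*p,.17),onz(s,*p,.152),onz(s,*p,0))
for p in [(250,144),(341,146),(250,149),(341,150)]: print(p,onz(s,*p,.095),onz(s,*p,0))
for n,p in dict(elbow=(240,210),tape=(351,210),bearing=(338,185),scr=(373,273)).items(): print(n,onz(s,*p,0.01))
s=pickle.load(open('side.pkl','rb'))
for p in [(180,251),(291,228)]: print('plate top',p,onz(s,*p,.095))
for p in [(174,180),(180,213),(198,221),(194,169),(221,212)]: print(p,onz(s,*p,0),onz(s,*p,.17))
print('pliers',onz(s,342,181,.01))
```

```text
1.0
[292 238] [ 0.474  -0.0243] [ 0.4744 -0.0256] [ 0.478  -0.0366]
(250, 144) [0.7745 0.1029] [0.7986 0.1057]
(341, 146) [ 0.7688 -0.1876] [ 0.7925 -0.2061]
(250, 149) [0.7582 0.1028] [0.7811 0.1056]
(341, 150) [ 0.7557 -0.1873] [ 0.7785 -0.2058]
elbow [0.5704 0.1374]
tape [ 0.5716 -0.2334]
bearing [ 0.6559 -0.1915]
scr [ 0.3639 -0.3016]
plate top (180, 251) [ 0.7896 -0.1838]
plate top (291, 228) [0.7881 0.1037]
(174, 180) [ 0.2482 -0.1226] [ 0.5698 -0.1556]
(180, 213) [ 0.4753 -0.139 ] [ 0.7414 -0.168 ]
(198, 221) [ 0.538 -0.094] [ 0.7888 -0.134 ]
(194, 169) [ 0.1845 -0.0357] [ 0.5217 -0.0899]
(221, 212) [ 0.5117 -0.0142] [ 0.7689 -0.0737]
pliers [0.4712 0.4433]
```

View pics/crop0.png

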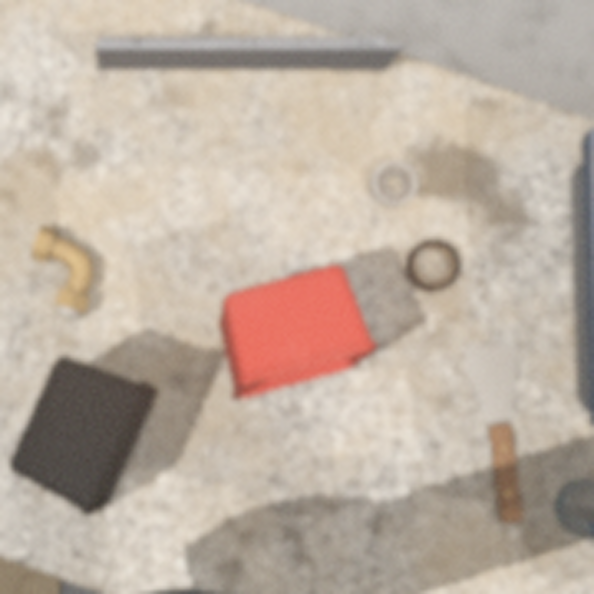

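The crop confirms the red bin: rim corners at about (293,249) and (333,236), base-side corners at (288,220) and (323,211). The tape roll is just to its right.

Run:
```python
from h import *
s=pickle.load(open('top.pkl','rb'))
for p,z in [((292.7,249),.17),((333.3,235.5),.17),((288.5,220.3),.152),((323,210.6),.152)]: print(p,onz(s,*p,z))
g=cv2.cvtColor(s['color'],cv2.COLOR_RGB2GRAY)
for x in (255,275,295,315,335): print(x,g[138:156,x])
t=pickle.load(open('side.pkl','rb'))
for P in [(.773,.1,.095),(.773,-.19,.095),(.773,-.19,0),(.773,.1,0)]: print(P,proj(s,P),proj(t,P))
g=t['color']
for x in(200,240,280): print(x,g[225:262,x].mean(1).astype(int))
```

```text
(292.7, 249) [ 0.4419 -0.0262]
(333.3, 235.5) [ 0.4817 -0.1455]
(288.5, 220.3) [ 0.5271 -0.0154]
(323, 210.6) [ 0.5565 -0.1189]
255 [206 203 192 183 182 183 166 136 120 116 117 119 144 181 199 206 206 202]
275 [206 196 185 178 175 180 169 138 120 113 116 120 145 182 204 207 203 201]
295 [197 191 183 178 178 179 164 139 117 116 113 119 142 182 202 208 204 201]
315 [194 194 188 179 177 177 164 135 116 114 111 118 138 176 197 201 199 197]
335 [174 169 173 179 185 180 159 130 113 109 111 112 129 162 187 200 205 203]
(0.773, 0.1, 0.095) [250.9 144.5] [287.4 225.1]
(0.773, -0.19, 0.095) [341.7 144.7] [176.3 247.4]
(0.773, -0.19, 0) [336.4 151.6] [180.3 277. ]
(0.773, 0.1, 0) [251.6 151.3] [286.  253.8]
200 [102 129 161 173 174 177 181 183 183 183 187 189 190 190 192 193 190 187
 180 160 133 105  92  89  90  90  89  89  90  90  90  88  88  89  88  88
  89]
240 [170 172 182 194 198 198 199 203 207 201 188 165 131 104  94  95  92  92
  92  91  91  92  93  93  92  90  90  89  91  91  91  90  89  89  89  94
  95]
280 [180 178 171 150 122  99  91  91  90  91  91  95  91  90  89  90  88  91
  90  92  91  88  87  86  82  81  79  80  78  78  78  76  75  78  77  78
  84]
```

```bash
python3 - <<'E'
from h import *
s=pickle.load(open('top.pkl','rb'));t=pickle.load(open('side.pkl','rb'))
o1,d1=ray(s,418,289);o2,d2=ray(t,92,143)
k=np.linalg.lstsq(np.c_[d1,-d2],o2-o1,rcond=None)[0]; print('bottle top',o1+k[0]*d1,o2+k[1]*d2)
E
python3 -m handwheel '[[0,0,-0.6,0,0,0,0],[0,0,-0.6,0,0,0,0],[0,0,-0.6,0,0,0,0]]'
```

```text
bottle top [ 0.33222908 -0.37129069  0.21716756] [ 0.33218434 -0.37213469  0.21748464]
t: 0.48
ee_pos: [0.1903, -0.597, 0.3496]
tool_rot: [3.097, 0.482, 0.001]
wrist_force: [-0.5, 0.1, -0.4]
gripper_width: 0.0915
finger_force: 0.0
```

```bash
python3 -m handwheel '[[0.92,-1,0,0,0,0,0],[0.92,-1,0,0,0,0,0],[0.92,-1,0,0,0,0,0],[0.92,-1,0,0,0,0,0],[0.92,-1,0,0,0,0,0],[0.92,-1,0,0,0,0,0]]'; python3 -m handwheel '[[0.9,-1,0,0,0,0,0],[0.9,-1,0,0,0,0,0],[0.9,-1,0,0,0,0,0],[0.9,-1,0,0,0,0,0],[0.9,-1,0,0,0,0,0],[0.9,-1,0,0,0,0,0]]'
```

```text
t: 1.23
ee_pos: [0.3048, -0.3476, 0.3446]
tool_rot: [-3.103, -0.486, 0.0]
wrist_force: [-1.1, -0.4, 0.5]
gripper_width: 0.0913
finger_force: 0.0
t: 1.98
ee_pos: [0.4156, -0.1036, 0.3445]
tool_rot: [-3.104, -0.486, 0.001]
wrist_force: [0.6, 0.1, -0.1]
gripper_width: 0.0915
finger_force: 0.0
```

```bash
python3 -m handwheel '[[0,0,0.94,0,0,0,0],[0,0,0.94,0,0,0,0],[0,0,0.94,0,0,0,0],[0,0,0.94,0,0,0,0],[0,0,0.94,0,0,0,0]]'
python3 - <<'E'
from h import *
a=snap('side');b=snap('wrist')
im=np.hstack([a['color'][100:292,100:356],cv2.resize(b['color'],(256,192))])
cv2.imwrite('pics/pre.png',cv2.resize(im[...,::-1],(800,300)))
E
```

```text
t: 2.6
ee_pos: [0.4159, -0.1049, 0.1585]
tool_rot: [3.104, 0.481, 0.001]
wrist_force: [-0.0, -0.5, 0.4]
gripper_width: 0.091
finger_force: 0.0
```

View pics/pre.png

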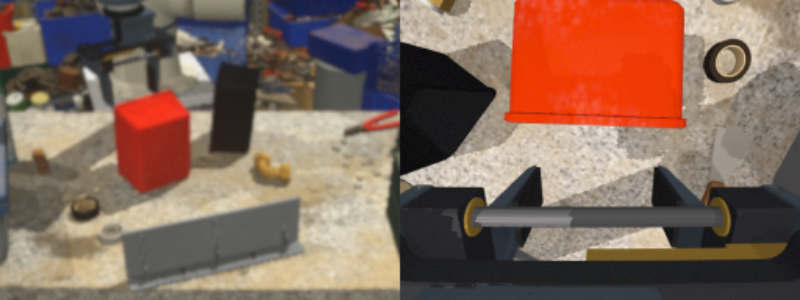

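The wrist view shows the red rim (507–685, y≈120) square to the two fingers and centred between them. I'll push gently.

```bash
python3 -m handwheel '[[0.08,0,0,0,0,0,0],[0.13,0,0,0,0,0,0],[0.17,0,0,0,0,0,0],[0.21,0,0,0,0,0,0],[0.25,0,0,0,0,0,0],[0.29,0,0,0,0,0,0],[0.33,0,0,0,0,0,0],[0.36,0,0,0,0,0,0]]'
python3 - <<'E'
from h import *
a=snap('side');b=snap('wrist')
im=np.hstack([a['color'][100:292,100:356],cv2.resize(b['color'],(256,192))])
cv2.imwrite('pics/mid.png',cv2.resize(im[...,::-1],(800,300)))
E
```

```text
t: 3.7
ee_pos: [0.4843, -0.0817, 0.1569]
tool_rot: [-3.104, -0.483, -0.0]
wrist_force: [-0.5, -0.4, -0.3]
gripper_width: 0.0912
finger_force: 0.0
```

View pics/mid.png

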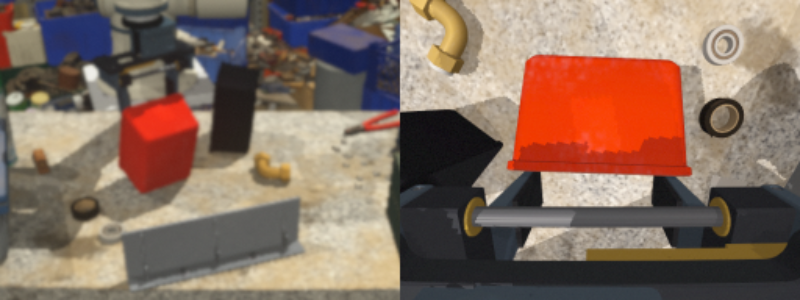

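The bin is now tilting forward cleanly in both views, so I'll continue.

```bash
python3 -m handwheel '[[0.04,0,0,0,0,0,0],[0.08,0,0,0,0,0,0],[0.12,0,0,0,0,0,0],[0.15,0,0,0,0,0,0],[0.18,0,0,0,0,0,0],[0.21,0,0,0,0,0,0],[0.24,0,0,0,0,0,0],[0.24,0,0,0,0,0,0],[0.24,0,0,0,0,0,0]]'
python3 - <<'E'
from h import *
a=snap('side');b=snap('wrist')
im=np.hstack([a['color'][100:292,100:356],cv2.resize(b['color'],(256,192))])
cv2.imwrite('pics/mid2.png',cv2.resize(im[...,::-1],(800,300)))
E
```

```text
t: 4.92
ee_pos: [0.5293, -0.0672, 0.1569]
tool_rot: [-3.104, -0.483, 0.0]
wrist_force: [-1.2, 0.9, -1.1]
gripper_width: 0.0912
finger_force: 0.0
```

View pics/mid2.png

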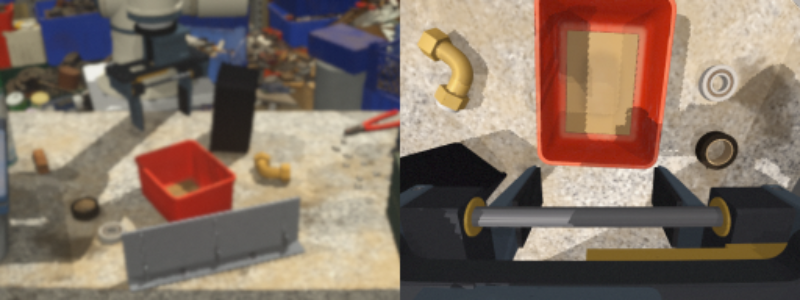

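The bin is upright on its base. Next I'll measure the rim and the black bin's clearance.

Run:
```python
from h import *
s=snap('wrist'); h=cv2.cvtColor(s['color'],cv2.COLOR_RGB2HSV)
m=(((h[...,0]<9)|(h[...,0]>170))&(h[...,1]>120)&(h[...,2]>60)).astype(np.uint8)
m[:,:0]=0; n,l,st,_=cv2.connectedComponentsWithStats(m); k=1+st[1:,4].argmax(); print(st[k])
c=cv2.findContours((l==k).astype(np.uint8),0,2)[0]; c=max(c,key=cv2.contourArea)
for p in cv2.approxPolyDP(c,8,True)[:,0]: print(p,onz(s,*p,.085))
t=pickle.load(open('top.pkl','rb'))
for p in [(155,390),(65,358),(98,512),(13,465)]: q=(p[0]/3.3+220,p[1]/3.3+130); print('black',q,onz(t,*q,.17))
a=snap('top'); h=cv2.cvtColor(a['color'],cv2.COLOR_RGB2HSV)
m=(((h[...,0]<9)|(h[...,0]>170))&(h[...,1]>120)&(h[...,2]>60)).astype(np.uint8);m[:,380:]=0;m[:,:230]=0
ys,xs=np.nonzero(m); print(len(xs)); 
if len(xs):
  for p in cv2.approxPolyDP(cv2.convexHull(np.c_[xs,ys].astype(np.int32)),3,True)[:,0]: print(p,onz(a,*p,.085))
```

```text
[  172     0   182   216 24423]
[172   0] [0.6582 0.0346]
[179 203] [ 0.5123 -0.0064]
[321 213] [ 0.5404 -0.1245]
[351   0] [ 0.6969 -0.0863]
black (266.969696969697, 248.1818181818182) [0.4441 0.0491]
black (239.6969696969697, 238.4848484848485) [0.472  0.1291]
black (249.6969696969697, 285.1515151515151) [0.3373 0.0989]
black (223.93939393939394, 270.9090909090909) [0.3778 0.1741]
186
[308 170] [ 0.6926 -0.0826]
[312 179] [ 0.6635 -0.0951]
[282 209] [0.5672 0.0007]
[274 179] [0.6631 0.026 ]
```

```bash
python3 -m handwheel '[[-0.27,-0.125,0,0,0,0.1,0],[-0.27,-0.125,0,0,0,0.197,0],[-0.27,-0.125,0,0,0,0.197,0],[-0.27,-0.125,0,0,0,0.197,0]]'
python3 - <<'E'
from h import *
s=snap('wrist'); save(s,'w3')
E
```

```text
t: 5.62
ee_pos: [0.4712, -0.0601, 0.1571]
tool_rot: [3.141, 0.005, 0.001]
wrist_force: [-0.6, 0.5, -0.1]
gripper_width: 0.0911
finger_force: 0.0
```

View pics/w3.png

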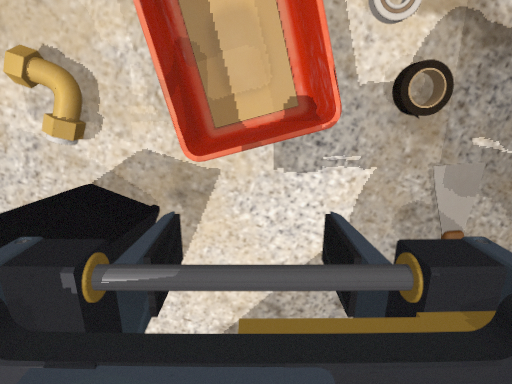

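The wrist view shows the bin's near rim clear ahead of the fingers, with corners at (190,158) and (338,115). The black bin's corner (158,208) is close to the left finger, so I'll compute its position.

Run:
```python
from h import *
s=snap('wrist')
for z in(.17,.15,0): print(z,onz(s,159,208,z),onz(s,92,185,z))
print(onz(s,195,158,.085),onz(s,338,115,.085), onz(s,455,185,.0))
```

```text
0.17 [ 0.4986 -0.0084] [0.5114 0.0263]
0.15 [ 0.4915 -0.0016] [0.506  0.0378]
0 [0.4383 0.0495] [0.4659 0.1243]
[ 0.5114 -0.0126] [ 0.5455 -0.1257] [ 0.4668 -0.2927]
```

```bash
python3 -m handwheel '[[0,0,0.25,0,0,0,0],[0,0,0.535,0,0,0,0],[0,0,0.535,0,0,0,0],[0,0,0.535,0,0,0,0]]'; python3 -m handwheel '[[0.06,0,0,0,0,0,0],[0.11,0,0,0,0,0,0],[0.15,0,0,0,0,0,0],[0.19,0,0,0,0,0,0],[0.23,0,0,0,0,0,0],[0.27,0,0,0,0,0,0],[0.31,0,0,0,0,0,0],[0.35,0,0,0,0,0,0],[0.39,0,0,0,0,0,0],[0.43,0,0,0,0,0,0],[0.46,0,0,0,0,0,0],[0.46,0,0,0,0,0,0]]';  python3 - <<'E'
from h import *
a=snap('side');b=snap('wrist')
im=np.hstack([a['color'][100:292,100:356],cv2.resize(b['color'],(256,192))])
cv2.imwrite('pics/p1.png',cv2.resize(im[...,::-1],(800,300)))
E
```

```text
t: 6.22
ee_pos: [0.4712, -0.06, 0.0513]
tool_rot: [3.141, 0.0, 0.001]
wrist_force: [-0.3, 0.4, -0.2]
gripper_width: 0.0912
finger_force: 0.0
t: 7.72
ee_pos: [0.5631, -0.06, 0.0499]
tool_rot: [3.141, -0.001, 0.001]
wrist_force: [0.2, 1.2, 1.0]
gripper_width: 0.0913
finger_force: 0.0
```

View pics/p1.png

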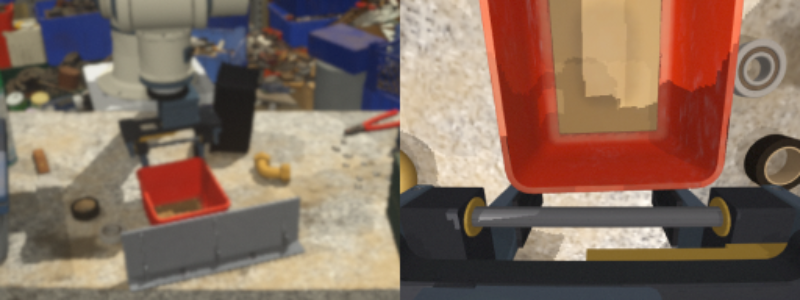

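The bin is squared up against both fingers (rim 508–728, level) and clear of the bearing. I'll push on slowly until contact.

```bash
python3 -m handwheel '[[0.03,0,0,0,0,0,0],[0.06,0,0,0,0,0,0],[0.08,0,0,0,0,0,0],[0.1,0,0,0,0,0,0]]'; python3 -m handwheel '[[0.015,0,0,0,0,0,0],[0.03,0,0,0,0,0,0],[0.03,0,0,0,0,0,0]]'
python3 - <<'E'
from h import *
a=snap('side');b=snap('top')
im=np.hstack([a['color'][150:300,120:320],b['color'][110:260,220:420]])
cv2.imwrite('pics/p2.png',cv2.resize(im[...,::-1],(800,300)))
E
```

```text
t: 8.32
ee_pos: [0.5827, -0.0599, 0.0499]
tool_rot: [-3.142, 0.001, 0.0]
wrist_force: [-1.1, -0.3, -1.1]
gripper_width: 0.0911
finger_force: 0.6
t: 8.7
ee_pos: [0.5862, -0.0598, 0.0496]
tool_rot: [-3.141, 0.001, 0.007]
wrist_force: [-13.7, -0.8, 8.4]
gripper_width: 0.0912
finger_force: 6.7
```

View pics/p2.png

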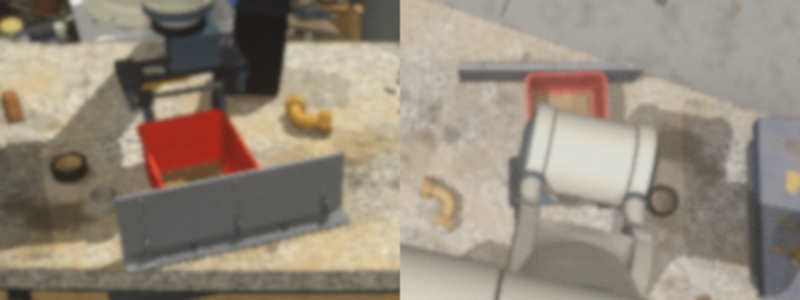

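The far rim meets the plate squarely: the push force jumped to 14 N at the expected distance. I'll back off gently.

```bash
python3 -m handwheel '[[-0.02,0,0,0,0,0,0],[-0.05,0,0,0,0,0,0],[-0.12,0,0,0,0,0,0],[-0.22,0,0,0,0,0,0],[-0.22,0,-0.5,0,0,0,0],[-0.22,0,-1,0,0,0,0],[-0.22,0,-1,0,0,0,0],[-0.22,0,-1,0,0,0,0],[-0.22,0,-1,0,0,0,0],[-0.22,0,-1,0,0,0,0]]'
python3 - <<'E'
from h import *
s=snap('wrist'); h=cv2.cvtColor(s['color'],cv2.COLOR_RGB2HSV)
m=(((h[...,0]<9)|(h[...,0]>170))&(h[...,1]>120)&(h[...,2]>60)).astype(np.uint8)
n,l,st,_=cv2.connectedComponentsWithStats(m); k=1+st[1:,4].argmax(); print(st[k])
c=max(cv2.findContours((l==k).astype(np.uint8),0,2)[0],key=cv2.contourArea)
for p in cv2.approxPolyDP(c,8,True)[:,0]: print(p,onz(s,*p,.085))
save(s,'fin')
E
```

```text
t: 10.05
ee_pos: [0.5434, -0.0597, 0.2481]
tool_rot: [-3.141, 0.001, 0.005]
wrist_force: [-0.7, -0.1, -0.5]
gripper_width: 0.0913
finger_force: 0.0
[ 193    0  133  129 8290]
[194   0] [ 0.725  -0.0015]
[208 126] [ 0.6031 -0.0104]
[319 120] [ 0.6095 -0.1314]
[325   0] [ 0.725  -0.1305]
[294   0] [ 0.7248 -0.0999]
[294 106] [ 0.6241 -0.1036]
[225 108] [ 0.622  -0.0295]
[220   0] [ 0.7249 -0.0271]
```

View pics/fin.png

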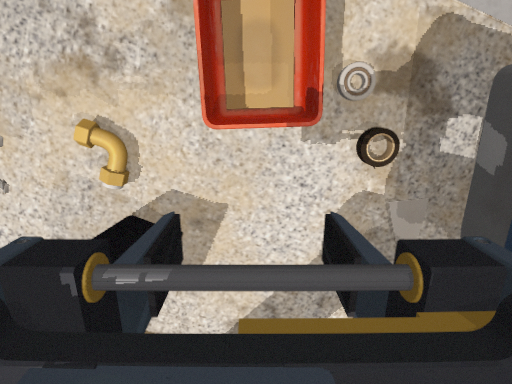

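Run:
```python
from h import *
s=snap('wrist'); print(onz(s,357,80,.01),onz(s,378,147,.01), onz(s,230,128,.085),onz(s,300,127,.085))
print(arm.close_job())
```

```text
[ 0.657  -0.1946] [ 0.5703 -0.2323] [ 0.601  -0.0344] [ 0.602 -0.111]
the job is handed in; nothing more can be done
None
```

The job is handed in: by my measurements the red bin stands upright on its base, square and flush against the stop plate. The tape roll and bearing measured within a few millimetres of their starts; I saw no contact with the elbow, pliers or scraper but did not re-measure them. `arm.close_job()` reported no verdict.

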